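Set the picking tweezers to the gauge post

ROBOT

A 7-joint arm with a two-finger parallel gripper is mounted at the origin on the work surface. World frame = base frame: x ahead of the robot, y to its left, z up, the work surface at z = 0. Lengths are in mm, angles in rad, forces in N, time in s.
With the tool pointing down it reaches from about 400 to 875 mm from the base axis. Payload 4.4 kg.
Tool frame: the origin (TCP) lies midway between the tips of the shut fingers; the grasp point (between the pads) lies 19 mm behind it; z points along the fingers, y is the line along which they close (so a half turn about z gives the same grasp; the last joint's range is limited). The gripper opens to 85 mm and grips with 20 to 120 N. Pads are 22 mm wide; open, the fingers measure 114 mm over their backs; the gripper's body (76 mm by 85 mm) begins 54 mm behind the grasp point. The pads swing forward as they close: fully open they stand 13 mm farther back than shut.
Start: joints at [-1.318, 0.628, 0.038, 1.517, -0.027, 0.996, -0.02], TCP at [203.703, 617.271, 201.113] pointing down, gripper open.
Joint ranges: [-3.06, 3.06], [-0.37, 2.12], [-1.25, 1.32], [0.18, 2.47], [-1.1, 4.24], [0.23, 1.98], [-2.94, 2.94]. Speed limits (rad/s): [2.57, 2.57, 3.14, 3.14, 3.14, 3.14, 3.14].

INTERFACE

Orientations are given as [roll, pitch, yaw] about the fixed x, y, z axes, in that order (R = Rz(yaw) Ry(pitch) Rx(roll)).
In Python, from cell import read_state, get_image, finish_job gives the robot as it stands.
- The arm moves only by the tool send_rows, never from a script. Its argument "series" is a list of rows, each an object of numbers: "ax", "ay", "az": the turn, a rotation vector about the tool's x, y, z in rad; "dx", "dy", "dz": the shift along the tool's x, y, z in cm; "hand": the closure, from 0 (fully open) to 1 (shut). In form: [{"ax": .., "ay": .., "az": .., "dx": .., "dy": .., "dz": .., "hand": ..}, ...]. A call has 1 to 10 rows; each row is the pose to reach, as a shift and turn from the pose commanded when the call began, along the tool's axes at that moment; what a row does not reach only later rows make up. A row lasts 1/10 s, in which the tool goes at most 50 mm and 8.59 degrees, less where a joint would pass 70% of its speed; a pose out of reach is approached as far as the arm can. A call with a gripper value outside its range is refused whole. The fingers move at their own pace and stop on an object; the grip force is fixed at half the most. Time passes only in rows, so rows that repeat a pose let the fingers close. It gives the time, the measured TCP pose, the force, the opening and the grip force at its end, in the units of the state.
- read_state(): the state, without advancing time (a new reading comes with each control period).
- get_image(name): name is "side" or "top" or "wrist"; returns a dict with "pixels" (384x512x3 uint8, red, green, blue), "mtx" (3x3 intrinsics, pixels), "k1" (the pictures are not rectified: a ray, as slopes to the right and down, at radius r is drawn at 1 + k1 r^2 times it, then the intrinsics apply), "R" (3x3) and "t" (3): a world point X has camera coordinates R X + t. Camera axes: x right, y down, z forward; pixel columns grow to the right and rows downward; lengths in mm; the calibration is good to about 2 mm. A picture is of the moment at which its call begins. There is no depth.
- finish_job(): hands the job in; it is judged then, once.
The state is a dict: "clock": time; "qpos": joint angles; "qd": joint speeds; "tau": joint torques, N m; "eef_pos": TCP position; "tool_rot": TCP orientation; "force": force on the tool from outside, world axes, zero at the start; "torque": the same for the moment, N m; "width": finger opening in mm; "gripper_force": force on a finger pad.
Only numpy, scipy, OpenCV 4.12 (cv2) and the standard library are available. Lean on these libraries where they do the work, as an engineer would, in place of code of your own. Each camera call takes 0.05 s, during which the arm holds its last target. There are 200 camera calls.

TASK

Slide the tape roll up off the gauge post and lay it flat in the shallow tray, then pick the sprung tweezers up off their rest. Hold their tips just above the flat top of the post (within about 15 mm), one over each side and not touching it, squeezed so that the gap between the tips equals the post's 12 mm width. Finish while still holding the tweezers there, steady at that gap, and leave the other things on the bench undisturbed.

Things in the scene. Friction and masses are not known exactly. Their poses are not given: they have to be found in the camera images.
- gauge_post: Fixed gauge post: upright steel shaft 12 mm in diameter, flat top 62 mm above the bench, on a dark round foot 60 mm across and 10 mm high. Origin at the centre of the foot's underside, z up.
- post_top (a point): Centre of the post's flat top, 62 mm above the bench; z up. The 12 mm diameter of the top is the marked gap.
- roll: Loose tan tape roll (hard, rigid ring) 56 mm outer diameter, 26 mm bore, 26 mm tall, 40 to 85 g, standing round the post on its foot at the start. Origin at the centre of its underside, z along its axis. The post stands 26 mm out of its top.
- tray: Fixed shallow aluminium tray 150 x 150 mm with a rim 14 mm high; walls and floor 3 mm thick. Origin at the centre of its underside, z up; the roll may lie anywhere on its floor. It stands to the robot's left or right of the post; the tweezers' rest is on the other side.
- rest: Fixed black rest: plate 160 x 50 x 6 mm with two cross saddles, tops 32 mm above the bench, centred 70 mm behind and 55 mm ahead of its origin (centre of its underside, x towards the tweezers' tips). Between the saddles, where the grips lie, fingers have room down to 6 mm. Two 5 mm lugs flank the tweezers' heel, so lift straight up.
- tweezers: Loose steel sprung tweezers 178 mm long, 75 g, lying level on the rest; the blades stand side by side, 12 mm tall (the last 20 mm: 7 mm tall), and close sideways. Origin on the underside, 85 mm from the tips and from the hinge at the heel; x points to the tips, y to the left blade, z up. This body is heel and left blade: x is the centre line only when open.
- tweezer_arm (a joint): Angle of the right blade about the hinge at the heel, rad: 0 sprung fully open (tip gap 30 mm), growing as squeezed, tip gap = 30 mm - 170 mm x angle, so 12 mm at 0.106; stop at 0.165 (gap 2 mm). The spring needs about 1 N at the grip plates per mm of squeeze there: 5 N at a gap of 21 mm, 10 N at 12 mm, 16 N at the stop.
- tip_left (a point): Inner lower corner of the left blade's tip, 2.5 mm above the tweezers' underside. The tip gap is the distance between this and tip_right.
- tip_right (a point): Inner lower corner of the right blade's tip, 2.5 mm above the tweezers' underside.
- grip_left (a point): Centre of the outer face of the left grip plate (dark, ribbed, 36 mm long, 14 mm tall, on the outside of the blade), 75 mm behind the tip, 7 mm above the underside. Width over the two plates here: 31 mm open; squeezed, tip gap = 12 mm + 1.79 x (width - 20.5 mm); the plates are parallel at 20.5 mm.
- grip_right (a point): The same point on the right grip plate. Midway between the two is where to take the tweezers from above, a finger on each plate: they balance there.
- bolt: Bystander: loose steel bolt standing on its head (22 mm across), 38 mm tall. Origin at the centre of its underside.
- washer: Bystander: loose steel washer 34 mm across, 5 mm thick, lying flat. Origin at the centre of its underside.
- bushing: Bystander: loose brass bushing 26 mm across, 24 mm tall. Origin at the centre of its underside.
- jar: Bystander: loose pale jar with a black cap 54 mm across, 70 mm tall. Origin at the centre of its underside.
- driver: Bystander: loose screwdriver 180 mm long with a black handle, lying beyond the task's things. Origin near its middle, on the underside.
- assort_box: Bystander: loose pale assortment box 100 x 160 x 35 mm. Origin at the centre of its underside.

How it is judged (in metres and radians):
On the way, in this order (a step that is already met when the one before it is completed fails the run):
1. the roll is off the post and lies flat and released in the tray (x of roll in the frame of tray between -0.045 and 0.045 m and y of roll in the frame of tray between -0.045 and 0.045 m and z of roll in the frame of tray below 0.007 m and angle between roll's own z axis and vertical below 0.1 rad and linear speed of roll below 0.03 m/s and contact force between roll and the fingers below 0.05 N), for 0.2 s.
2. the tweezers are held clear of their rest (contact force between tweezers and the fingers above 1 N and contact force between tweezers and rest below 0.05 N and height (world z) of tweezers above 0.045 m), for 0.2 s.
At the end, for the whole second after the job is handed in: Roll released in the tray, flat, still, within 45 mm of its centre each way. Fingers hold the tweezers (over 1 N) still, touching neither rest nor post: tip gap 12 mm within 2 mm, each tip corner 0 to 20 mm above the post top and within 10.5 mm of its centre seen from above (all of step 1 and contact force between tweezers and the fingers above 1 N and contact force between tweezers and rest below 0.05 N and distance between tip_left and tip_right between 0.01 and 0.014 m and contact force between tweezers and gauge_post below 0.2 N and linear speed of tweezers below 0.02 m/s and velocity of joint tweezer_arm between -0.05 and 0.05 rad/s and horizontal distance between each of tip_left, tip_right and post_top below 0.0105 m and z of tip_left in the frame of post_top between 0 and 0.02 m and z of tip_right in the frame of post_top between 0 and 0.02 m); the arm keeps its last pose, push and grip.
It fails at once if a bystander was moved more than 20 mm (distance of any of bolt, washer, bushing, jar, driver, assort_box from where it was at the start of the episode above 0.02 m).
It also fails if it takes over 48 s, if anything falls off the work surface, if the arm or the gripper's body presses on something with over 40 N, if the wrist force passes 120 N, or if a joint passes its speed limit or range.

## Working session

There is one attempt and no reset: what is moved stays moved. The work goes in short steps, Python scripts to look and compute and a tool call to move; the robot and the scene stay as the last step left them, time stands still between calls to the robot, and variables do not carry over. Pictures are saved under pics/ and viewed, at most 10 in all, crops included, and the job is handed in when it is done.

Besides the shell and the picture viewer there is one more tool, called as a command line: name --argument value ..., lists and objects as JSON in quotes. send_rows: Moves the arm, as the interface text tells. Its arguments: {"type":"object","properties":{"series":{"type":"array","items":{"type":"object","properties":{"ax":{"type":"number"},"ay":{"type":"number"},"az":{"type":"number"},"dx":{"type":"number"},"dy":{"type":"number"},"dz":{"type":"number"},"hand":{"type":"number"}}}}},"required":["series"]}

```bash
mkdir -p pics; ls; cat > h.py <<'E'
import numpy as np, cv2
from cell import read_state, get_image, finish_job
def save(n,f):
    g=get_image(n); cv2.imwrite('pics/'+f,g['pixels'][:,:,::-1]); np.save('pics/'+f+'.npy',g,allow_pickle=True); return g
def load(f): return np.load('pics/'+f+'.npy',allow_pickle=True).item()
def ray(g,u,v):
    K=np.array(g['mtx']); R=np.array(g['R']); t=np.array(g['t'])
    d=np.array([(u-K[0,2])/K[0,0],(v-K[1,2])/K[1,1]]); s=d.copy()
    for _ in range(20): s=d/(1+g['k1']*(s@s))
    return -R.T@t, R.T@np.array([s[0],s[1],1])
def plane(g,u,v,z):
    c,d=ray(g,u,v); return c+d*(z-c[2])/d[2]
def proj(g,X):
    K=np.array(g['mtx']); p=np.array(g['R'])@np.array(X)+np.array(g['t']); s=p[:2]/p[2]; s=s*(1+g['k1']*(s@s)); return K[0,0]*s[0]+K[0,2],K[1,1]*s[1]+K[1,2]
E
python3 - <<'E'
from h import *
for n in ['side','top','wrist']:
    g=save(n,n+'0.png'); print(n,-np.array(g['R']).T@g['t'],g['k1'])
i=[cv2.imread(f'pics/{n}0.png') for n in ['side','top']]
s=read_state(); print(s)
E
```

```text
pics
side [206.96064636 496.66980339 470.35759333] -0.031749463226558625
top [ 394.71021594   -8.04841486 1071.30688965] -0.11627533644479507
wrist [129.15315383 641.56302859 371.93439369] -0.000815972438590442
{'clock': 0.15, 'qpos': array([-1.31779841,  0.62911627,  0.03846834,  1.5181049 , -0.02697331,
        0.99631292, -0.02003028]), 'qd': array([-4.57198911e-04, -3.18602043e-03, -5.52185741e-04, -2.25461740e-03,
        9.34558585e-05,  6.25627308e-04, -9.57319224e-04]), 'tau': array([ 1.41973756e-03, -5.63797796e+01,  1.22781862e+00, -1.93652326e+01,
        1.11220827e-02,  7.39869196e-03,  1.67239943e-05]), 'eef_pos': array([203.55682161, 616.77569499, 200.42270571]), 'tool_rot': array([-3.14017014e+00,  3.91215449e-05,  2.82276363e+00]), 'force': array([0.10429707, 0.801291  , 0.14783485]), 'torque': array([-0.00229589,  0.06653617, -0.00933478]), 'gripper_force': 0.0, 'width': 85.59266675820854}
```

View pics/top0.png

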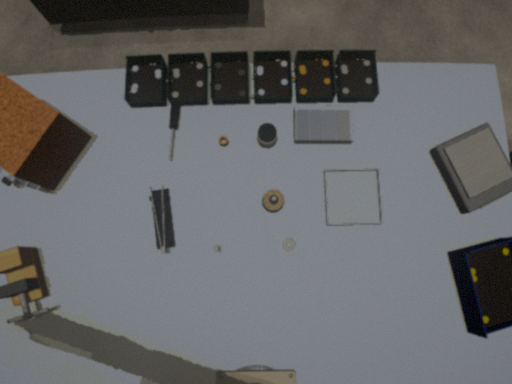

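View pics/side0.png

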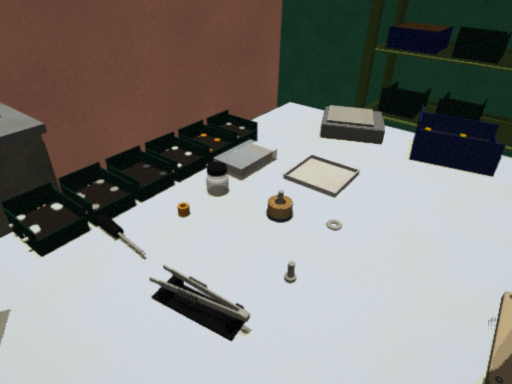

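The top view shows the post and roll at about (273,200), the tray at (352,197) on the robot's right, and the tweezers on the rest at (163,220). The tips point away from the robot (up in the image). The side view agrees, with the roll at (280,207).

```bash
python3 - <<'E'
from h import *
g=load('top0.png'); s=load('side0.png')
for n,u,v,z in [('post',273,199.5,62),('roll',273,201,36),('trayTL',324.5,171,14),('trayTR',379,170,14),('trayBL',327,226,14),('trayBR',381,225,14),('tipL',153,188,38),('tipR',163,187,38),('heel',165,252,38),('bolt',217,248,38),('washer',289,243,5),('bush',223,141,24),('jar',267,130,70)]:
    print(n,plane(g,u,v,z).round(1))
print('side post',plane(s,280.5,192,62).round(1))
# masks: tan roll in both
for G,nm,(x0,y0,x1,y1) in [(g,'top',(255,180,295,220)),(s,'side',(255,180,305,230))]:
    h=cv2.cvtColor(G['pixels'],cv2.COLOR_RGB2HSV)[y0:y1,x0:x1]
    m=((h[...,0]<25)&(h[...,1]>70)&(h[...,2]>50)).astype(np.uint8)
    ys,xs=np.nonzero(m); print(nm,xs.min()+x0,xs.max()+x0,ys.min()+y0,ys.max()+y0,m.sum(), cv2.minEnclosingCircle(np.c_[xs+x0,ys+y0].astype(np.float32)))
c=[cv2.resize(g['pixels'][170:270,135:235],(400,400),interpolation=2),cv2.resize(g['pixels'][150:250,240:340],(400,400),interpolation=2)]
cv2.imwrite('pics/c1.png',np.hstack(c)[:,:,::-1])
E
```

```text
post [539.1 -54.   62. ]
roll [538.8 -55.1  36. ]
trayTL [ 620.6 -198.1   14. ]
trayTR [ 620.3 -348.2   14. ]
trayBL [ 471.6 -197.4   14. ]
trayBR [ 470.3 -342.9   14. ]
tipL [580.5 261.2  38. ]
tipR [582.6 234.3  38. ]
heel [411.9 227.4  38. ]
bolt [419.9  92.4  38. ]
washer [429.7 -95.7   5. ]
bush [708.2  75.1  24. ]
jar [721.3 -43.7  70. ]
side post [540.9 -54.5  62. ]
top 263 282 191 210 245 ((272.8197937011719, 200.0126953125), 10.018972396850586)
side 268 292 195 217 440 ((279.56585693359375, 206.20957946777344), 13.127474784851074)
```

View pics/c1.png

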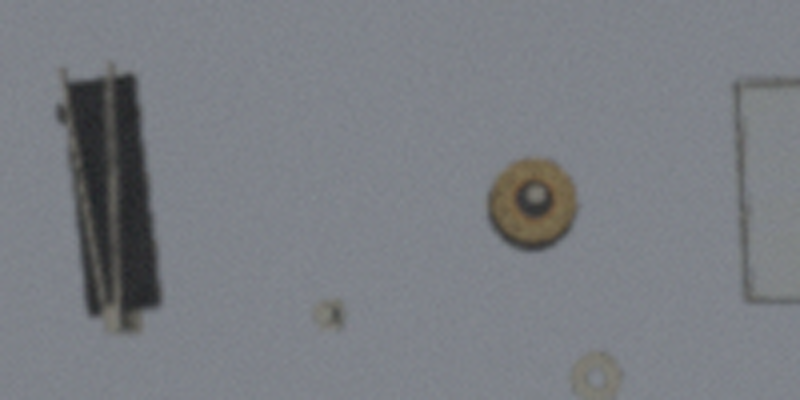

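The crop shows the tweezers' tips at the top (left blade at the left) and the post top inside the roll's bore. The roll estimates agree at about (539,-55) and the tray centre is about (546,-271).

```bash
cat >> h.py <<'E'
from scipy.spatial.transform import Rotation as Ro
def to(x,y,z,yaw):
    s=read_state(); R=Ro.from_euler('xyz',s['tool_rot']); T=Ro.from_euler('xyz',[np.pi,0,yaw])
    d=R.inv().apply(np.array([x,y,z])-s['eef_pos'])/10; a=(R.inv()*T).as_rotvec()
    print('clock %.2f'%s['clock'],'d',d.round(2),'a',a.round(3),'w %.2f f %.1f'%(s['width'],s['gripper_force']),'pos',s['eef_pos'].round(1),s['tool_rot'].round(3))
E
python3 -c "
from h import *
to(539.5,-54.5,180,3.1416)"
```

```text
clock 0.15 d [-52.94 -53.21   2.12] a [-0.001 -0.    -0.319] w 85.59 f 0.0 pos [203.6 616.8 200.4] [-3.14   0.     2.823]
```

send_rows --series '[{"dx":-52.9,"dy":-53.2,"dz":2.0,"az":-0.319,"hand":0},{"dx":-52.9,"dy":-53.2,"dz":2.0,"az":-0.319,"hand":0},{"dx":-52.9,"dy":-53.2,"dz":2.0,"az":-0.319,"hand":0},{"dx":-52.9,"dy":-53.2,"dz":2.0,"az":-0.319,"hand":0},{"dx":-52.9,"dy":-53.2,"dz":2.0,"az":-0.319,"hand":0},{"dx":-52.9,"dy":-53.2,"dz":2.0,"az":-0.319,"hand":0},{"dx":-52.9,"dy":-53.2,"dz":2.0,"az":-0.319,"hand":0},{"dx":-52.9,"dy":-53.2,"dz":2.0,"az":-0.319,"hand":0},{"dx":-52.9,"dy":-53.2,"dz":2.0,"az":-0.319,"hand":0},{"dx":-52.9,"dy":-53.2,"dz":2.0,"az":-0.319,"hand":0}]'

```text
invalid input at $.series[0]: expected keys ax, ay, az, dx, dy, dz, hand
```

```bash
python3 -c "
from h import *
to(539.5,-54.5,180,3.1416); print(read_state()['qpos'].round(2))"
```

```text
clock 0.15 d [-52.94 -53.21   2.12] a [-0.001 -0.    -0.319] w 85.59 f 0.0 pos [203.6 616.8 200.4] [-3.14   0.     2.823]
[-1.32  0.63  0.04  1.52 -0.03  1.   -0.02]
```

send_rows --series '[{"dx":-52.9,"dy":-53.2,"dz":2,"ax":0,"ay":0,"az":-0.319,"hand":0},{"dx":-52.9,"dy":-53.2,"dz":2,"ax":0,"ay":0,"az":-0.319,"hand":0},{"dx":-52.9,"dy":-53.2,"dz":2,"ax":0,"ay":0,"az":-0.319,"hand":0},{"dx":-52.9,"dy":-53.2,"dz":2,"ax":0,"ay":0,"az":-0.319,"hand":0},{"dx":-52.9,"dy":-53.2,"dz":2,"ax":0,"ay":0,"az":-0.319,"hand":0},{"dx":-52.9,"dy":-53.2,"dz":2,"ax":0,"ay":0,"az":-0.319,"hand":0},{"dx":-52.9,"dy":-53.2,"dz":2,"ax":0,"ay":0,"az":-0.319,"hand":0},{"dx":-52.9,"dy":-53.2,"dz":2,"ax":0,"ay":0,"az":-0.319,"hand":0},{"dx":-52.9,"dy":-53.2,"dz":2,"ax":0,"ay":0,"az":-0.319,"hand":0},{"dx":-52.9,"dy":-53.2,"dz":2,"ax":0,"ay":0,"az":-0.319,"hand":0}]'

```text
clock: 1.15
eef_pos: [427.8, 168.4, 187.8]
tool_rot: [3.141, 0.0, -3.141]
force: [1.4, 0.4, 0.0]
width: 85.4
gripper_force: 0.0
```

```bash
python3 -c "
from h import *
to(539.5,-54.5,180,3.1416); print(read_state()['qpos'].round(2))"
```

```text
clock 1.15 d [-11.16 -22.29   0.78] a [0. 0. 0.] w 85.42 f 0.0 pos [427.8 168.4 187.8] [ 3.141  0.    -3.141]
[-0.42  0.38 -0.02  2.04  0.01  0.72  1.12]
```

send_rows --series '[{"dx":-11,"dy":-21,"dz":0.7,"ax":0,"ay":0,"az":0,"hand":0},{"dx":-11,"dy":-21,"dz":0.7,"ax":0,"ay":0,"az":0,"hand":0},{"dx":-11,"dy":-21,"dz":0.7,"ax":0,"ay":0,"az":0,"hand":0},{"dx":-11,"dy":-21,"dz":0.7,"ax":0,"ay":0,"az":0,"hand":0},{"dx":-11,"dy":-21,"dz":0.7,"ax":0,"ay":0,"az":0,"hand":0},{"dx":-11,"dy":-21,"dz":0.7,"ax":0,"ay":0,"az":0,"hand":0},{"dx":-11,"dy":-21,"dz":0.7,"ax":0,"ay":0,"az":0,"hand":0},{"dx":-11,"dy":-21,"dz":0.7,"ax":0,"ay":0,"az":0,"hand":0},{"dx":-11,"dy":-21,"dz":0.7,"ax":0,"ay":0,"az":0,"hand":0}]'

```text
clock: 2.05
eef_pos: [536.8, -38.0, 180.8]
tool_rot: [3.141, -0.0, -3.139]
force: [-0.0, 0.2, -0.4]
width: 85.2
gripper_force: 0.0
```

```bash
python3 -c "
from h import *
to(539.5,-54.5,180,3.1416); g=save('wrist','w1.png'); print(proj(g,[539.5,-54.5,62]),proj(g,[539.5,-54.5,36]))"
```

```text
clock 2.05 d [-0.26 -1.65  0.08] a [ 0.001 -0.     0.003] w 85.24 f 0.0 pos [536.8 -38.  180.8] [ 3.141 -0.    -3.139]
(np.float64(239.80338998326218), np.float64(175.5888913506385)) (np.float64(240.98733733455407), np.float64(169.33094692151957))
```

View pics/w1.png

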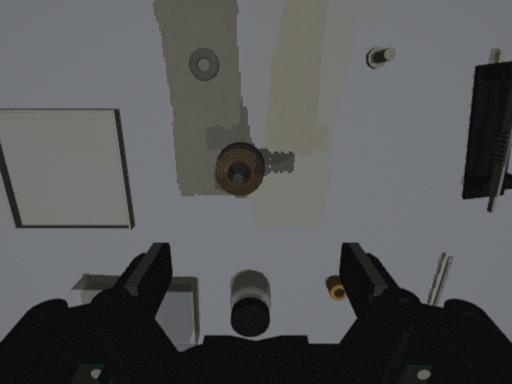

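Wrist view: post top at (238,178), roll centre about (240,168), tray corners at (122,109), (133,229) and (20,229). This matches the prediction to about 1–2 px.

```bash
python3 -c "
from h import *
g=load('w1.png')
for u,v,z in [(238,178,62),(240,168.5,36),(122,109,14),(133,229,14),(20,229,14)]: print(plane(g,u,v,z).round(1))
to(539.8,-54.5,100,3.1416);to(539.8,-54.5,9,3.1416)"
```

```text
[542.1 -56.4  62. ]
[538.5 -55.6  36. ]
[ 475.7 -188.1   14. ]
[ 624.  -194.7   14. ]
[ 624.3 -339.2   14. ]
clock 2.10 d [-0.29 -1.64  8.08] a [ 0.001 -0.     0.003] w 85.52 f 0.0 pos [536.9 -38.1 180.8] [ 3.141 -0.    -3.139]
clock 2.10 d [-0.29 -1.65 17.18] a [ 0.001 -0.     0.003] w 85.52 f 0.0 pos [536.9 -38.1 180.8] [ 3.141 -0.    -3.139]
```

send_rows --series '[{"dx":-0.3,"dy":-1.7,"dz":4,"ax":0,"ay":0,"az":0,"hand":0},{"dx":-0.3,"dy":-1.7,"dz":8,"ax":0,"ay":0,"az":0,"hand":0},{"dx":-0.3,"dy":-1.7,"dz":11,"ax":0,"ay":0,"az":0,"hand":0},{"dx":-0.3,"dy":-1.7,"dz":14,"ax":0,"ay":0,"az":0,"hand":0},{"dx":-0.3,"dy":-1.7,"dz":16,"ax":0,"ay":0,"az":0,"hand":0},{"dx":-0.3,"dy":-1.7,"dz":17.1,"ax":0,"ay":0,"az":0,"hand":0},{"dx":-0.3,"dy":-1.7,"dz":17.1,"ax":0,"ay":0,"az":0,"hand":0.15},{"dx":-0.3,"dy":-1.7,"dz":17.1,"ax":0,"ay":0,"az":0,"hand":0.25},{"dx":-0.3,"dy":-1.7,"dz":17.1,"ax":0,"ay":0,"az":0,"hand":0.3},{"dx":-0.3,"dy":-1.7,"dz":17.1,"ax":0,"ay":0,"az":0,"hand":0.3}]'

```text
clock: 3.1
eef_pos: [541.2, -56.8, 10.9]
tool_rot: [-3.141, 0.002, -3.141]
force: [-0.0, -0.5, -0.1]
width: 59.8
gripper_force: 0.0
```

```bash
python3 -c "
from h import *
to(539.8,-55,9,3.1416)"
```

```text
clock 3.10 d [0.14 0.18 0.19] a [-0.     0.002  0.   ] w 59.81 f 0.0 pos [541.2 -56.8  10.9] [-3.141e+00  2.000e-03 -3.141e+00]
```

send_rows --series '[{"dx":0,"dy":0.1,"dz":0,"ax":0,"ay":0,"az":0,"hand":0.36},{"dx":0,"dy":0.1,"dz":0,"ax":0,"ay":0,"az":0,"hand":0.4},{"dx":0,"dy":0.1,"dz":0,"ax":0,"ay":0,"az":0,"hand":0.5},{"dx":0,"dy":0.1,"dz":0,"ax":0,"ay":0,"az":0,"hand":0.5},{"dx":0,"dy":0.1,"dz":-1,"ax":0,"ay":0,"az":0,"hand":0.5},{"dx":0,"dy":0.1,"dz":-3,"ax":0,"ay":0,"az":0,"hand":0.5},{"dx":0,"dy":0.1,"dz":-6,"ax":0,"ay":0,"az":0,"hand":0.5},{"dx":0,"dy":0.1,"dz":-9,"ax":0,"ay":0,"az":0,"hand":0.5},{"dx":0,"dy":0.1,"dz":-10,"ax":0,"ay":0,"az":0,"hand":0.5},{"dx":0,"dy":0.1,"dz":-10,"ax":0,"ay":0,"az":0,"hand":0.5}]'

```text
clock: 4.1
eef_pos: [541.6, -55.9, 111.6]
tool_rot: [-3.141, 0.004, -3.142]
force: [-0.5, 1.1, 0.2]
width: 42.9
gripper_force: 0.0
```

```bash
python3 -c "
from h import *
to(547,-269,108,3.1416);g=save('side','s2.png');w=save('wrist','w2.png')
cv2.imwrite('pics/c2.png',np.hstack([cv2.resize(g['pixels'][120:270,200:350],(384,384)),w['pixels']])[:,:780,::-1])"
```

```text
clock 4.10 d [ -0.54 -21.31   0.37] a [-0.     0.004  0.   ] w 42.88 f 0.0 pos [541.6 -55.9 111.6] [-3.141  0.004 -3.142]
```

View pics/c2.png

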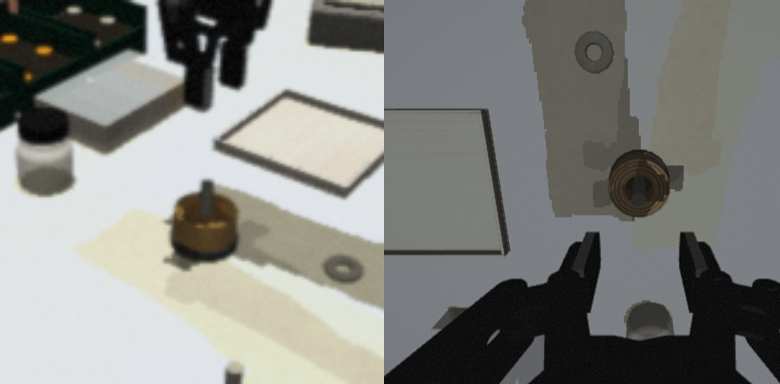

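The roll is still on the post (side crop (205,230)) and the gripper closed empty to 43 mm. I'll retry, closing stepwise and watching the width.

send_rows --series '[{"dx":0.1,"dy":0,"dz":0,"ax":0,"ay":0,"az":0,"hand":0.1},{"dx":0.1,"dy":0,"dz":2,"ax":0,"ay":0,"az":0,"hand":0.1},{"dx":0.1,"dy":0,"dz":5,"ax":0,"ay":0,"az":0,"hand":0.1},{"dx":0.1,"dy":0,"dz":8,"ax":0,"ay":0,"az":0,"hand":0.1},{"dx":0.1,"dy":0,"dz":10.2,"ax":0,"ay":0,"az":0,"hand":0.2},{"dx":0.1,"dy":0,"dz":10.3,"ax":0,"ay":0,"az":0,"hand":0.25},{"dx":0.1,"dy":0,"dz":10.3,"ax":0,"ay":0,"az":0,"hand":0.28},{"dx":0.1,"dy":0,"dz":10.3,"ax":0,"ay":0,"az":0,"hand":0.28}]'

```text
clock: 5.0
eef_pos: [539.9, -55.8, 7.4]
tool_rot: [-3.142, 0.001, -3.141]
force: [0.5, 0.0, 0.1]
width: 61.4
gripper_force: 0.0
```

```bash
python3 -c "
from h import *
to(540.5,-55,7,3.1416);w=save('wrist','w3.png');s=save('side','s3.png')
cv2.imwrite('pics/c3.png',np.hstack([cv2.resize(s['pixels'][120:270,200:350],(384,384)),w['pixels'][:,60:]])[:,:780,::-1])"
```

```text
clock 5.00 d [-0.06  0.08  0.04] a [-0.     0.001  0.   ] w 61.39 f 0.0 pos [539.9 -55.8   7.4] [-3.142e+00  1.000e-03 -3.141e+00]
```

View pics/c3.png

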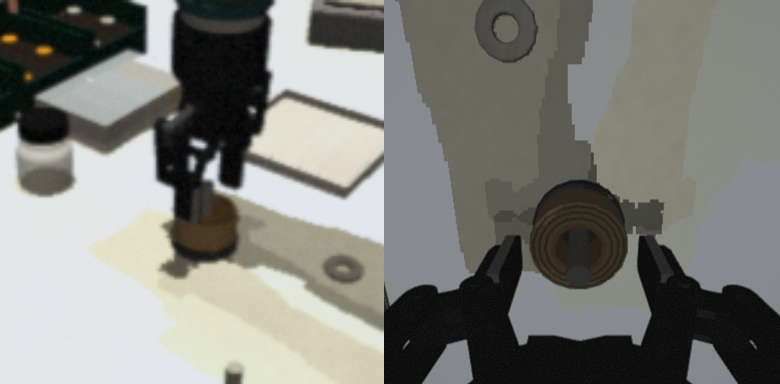

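The side crop shows the near fingertip ending at about (200,215). In the wrist view the tips sit at (196,238) and (314,238), spaced wider than the roll, so the tips may be higher than I assumed. I'll compute it.

```bash
python3 -c "
from h import *
s=load('s3.png');w=load('w3.png')
k=150/384
for u,v in [(200,215),(180,220),(192,220)]:
  c,d=ray(s,200+u*k,120+v*k)
  for y in(-25,-15): print(u,v,y,(c+d*(y-c[1])/d[1]).round(1))
for z in (10,20,30,40,50): print(z,'side',[(np.array(proj(s,[540,y,z]))-[200,120])/k for y in(-25,)],'wrist',np.round([proj(w,[540,-55.8+a,z]) for a in(-30.7,30.7)],0).tolist())
print(np.round([proj(w,[540,-55+a,36]) for a in (-28,28)],0), np.array(proj(s,[540,-55,36])))
"
```

```text
200 215 -25 [526.9 -25.   52.6]
200 215 -15 [520.7 -15.   60.6]
180 220 -25 [546.1 -25.   39.3]
180 220 -15 [539.6 -15.   47.6]
192 220 -25 [534.3 -25.   44.4]
192 220 -15 [528.  -15.   52.5]
10 side [array([184.44065274, 250.81399503])] wrist [[208.0, 223.0], [304.0, 223.0]]
20 side [array([184.97025536, 241.30966732])] wrist [[205.0, 230.0], [307.0, 230.0]]
30 side [array([185.50710017, 231.66896904])] wrist [[202.0, 238.0], [310.0, 238.0]]
40 side [array([186.05132461, 221.88915877])] wrist [[199.0, 247.0], [313.0, 247.0]]
50 side [array([186.60306917, 211.96742776])] wrist [[195.0, 257.0], [317.0, 257.0]]
[[207. 243.]
 [309. 243.]] [280.30754779 202.023193  ]
```

send_rows --series '[{"dx":0,"dy":0.05,"dz":0,"ax":0,"ay":0,"az":0,"hand":0.2},{"dx":0,"dy":0.05,"dz":0.5,"ax":0,"ay":0,"az":0,"hand":0.2},{"dx":0,"dy":0.05,"dz":1,"ax":0,"ay":0,"az":0,"hand":0.2},{"dx":0,"dy":0.05,"dz":1,"ax":0,"ay":0,"az":0,"hand":0.25},{"dx":0,"dy":0.05,"dz":1,"ax":0,"ay":0,"az":0,"hand":0.3},{"dx":0,"dy":0.05,"dz":1,"ax":0,"ay":0,"az":0,"hand":0.36},{"dx":0,"dy":0.05,"dz":1,"ax":0,"ay":0,"az":0,"hand":0.4},{"dx":0,"dy":0.05,"dz":1,"ax":0,"ay":0,"az":0,"hand":0.4}]'

```text
clock: 5.9
eef_pos: [539.2, -55.3, -2.4]
tool_rot: [-3.141, 0.0, -3.141]
force: [-1.7, 0.3, 8.1]
width: 52.4
gripper_force: 60.9
```

```bash
python3 -c "
from h import *
to(540.5,-55,7,3.1416); s=read_state();print(s['force'],s['gripper_force'])"
```

```text
clock 5.90 d [-0.13  0.03 -0.94] a [-0.     0.     0.001] w 52.39 f 60.9 pos [539.2 -55.3  -2.4] [-3.141  0.    -3.141]
[-1.65920366  0.28409594  8.08328816] 60.92453179880977
```

send_rows --series '[{"dx":0,"dy":0,"dz":0,"ax":0,"ay":0,"az":0,"hand":0.5},{"dx":0,"dy":0,"dz":0,"ax":0,"ay":0,"az":0,"hand":0.5},{"dx":0,"dy":0,"dz":-0.5,"ax":0,"ay":0,"az":0,"hand":0.5},{"dx":0,"dy":0,"dz":-1,"ax":0,"ay":0,"az":0,"hand":0.5},{"dx":0,"dy":0,"dz":-1.5,"ax":0,"ay":0,"az":0,"hand":0.5},{"dx":0,"dy":0,"dz":-1.5,"ax":0,"ay":0,"az":0,"hand":0.5}]'

```text
clock: 6.5
eef_pos: [540.0, -55.3, 12.5]
tool_rot: [-3.142, 0.001, -3.141]
force: [-0.0, -0.3, -0.6]
width: 52.3
gripper_force: 62.6
```

```bash
python3 -c "
from h import *
to(540.5,-55,7,3.1416); s=read_state();print(s['force'],s['gripper_force'])
w=save('wrist','w4.png');s=save('side','s4.png')
cv2.imwrite('pics/c4.png',np.hstack([cv2.resize(s['pixels'][120:270,200:350],(384,384)),w['pixels'][:,60:]])[:,:780,::-1])"
```

```text
clock 6.50 d [-0.05  0.03  0.55] a [-0.     0.001  0.   ] w 52.27 f 62.6 pos [540.  -55.3  12.5] [-3.142e+00  1.000e-03 -3.141e+00]
[-0.03218336 -0.28710769 -0.62912795] 62.6087954454124
```

View pics/c4.png

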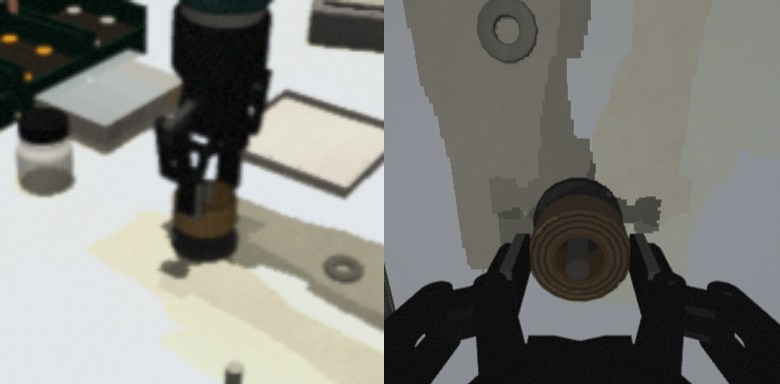

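The roll is gripped and has risen about 15 mm: the side crop shows a gap over the foot at (205,235). Continuing up and across to the tray.

send_rows --series '[{"dx":0,"dy":0,"dz":-2,"ax":0,"ay":0,"az":0,"hand":0.5},{"dx":0,"dy":0,"dz":-4,"ax":0,"ay":0,"az":0,"hand":0.5},{"dx":0,"dy":0,"dz":-6,"ax":0,"ay":0,"az":0,"hand":0.5},{"dx":0,"dy":0,"dz":-7,"ax":0,"ay":0,"az":0,"hand":0.5},{"dx":0,"dy":0,"dz":-7,"ax":0,"ay":0,"az":0,"hand":0.5},{"dx":-0.2,"dy":-3,"dz":-7,"ax":0,"ay":0,"az":0,"hand":0.5},{"dx":-0.3,"dy":-7,"dz":-7,"ax":0,"ay":0,"az":0,"hand":0.5},{"dx":-0.5,"dy":-11,"dz":-7,"ax":0,"ay":0,"az":0,"hand":0.5},{"dx":-0.6,"dy":-15,"dz":-7,"ax":0,"ay":0,"az":0,"hand":0.5},{"dx":-0.7,"dy":-18,"dz":-7,"ax":0,"ay":0,"az":0,"hand":0.5}]'

```text
clock: 7.6
eef_pos: [545.0, -238.3, 80.3]
tool_rot: [-3.141, -0.002, 3.14]
force: [0.8, 0.2, -0.4]
width: 52.5
gripper_force: 62.9
```

```bash
python3 -c "
from h import *
to(547,-270,-8,3.1416)"
```

```text
clock 7.60 d [-0.22 -3.17  8.83] a [-0.001 -0.002 -0.002] w 52.50 f 62.9 pos [ 545.  -238.3   80.3] [-3.141e+00 -2.000e-03  3.140e+00]
```

send_rows --series '[{"dx":-0.2,"dy":-3.3,"dz":0,"ax":0,"ay":0,"az":0,"hand":0.5},{"dx":-0.2,"dy":-3.3,"dz":2,"ax":0,"ay":0,"az":0,"hand":0.5},{"dx":-0.2,"dy":-3.3,"dz":4.5,"ax":0,"ay":0,"az":0,"hand":0.5},{"dx":-0.2,"dy":-3.3,"dz":6.5,"ax":0,"ay":0,"az":0,"hand":0.5},{"dx":-0.2,"dy":-3.3,"dz":7.8,"ax":0,"ay":0,"az":0,"hand":0.5},{"dx":-0.2,"dy":-3.3,"dz":8.4,"ax":0,"ay":0,"az":0,"hand":0.5},{"dx":-0.2,"dy":-3.3,"dz":8.7,"ax":0,"ay":0,"az":0,"hand":0.5},{"dx":-0.2,"dy":-3.3,"dz":8.7,"ax":0,"ay":0,"az":0,"hand":0.5}]'

```text
clock: 8.4
eef_pos: [548.5, -268.3, -5.2]
tool_rot: [-3.141, 0.0, -3.141]
force: [0.2, 0.1, -0.1]
width: 52.2
gripper_force: 62.9
```

```bash
python3 -c "
from h import *
to(547,-270,-8,3.1416)"
```

```text
clock 8.40 d [ 0.15 -0.17  0.28] a [-0.  0.  0.] w 52.20 f 62.9 pos [ 548.5 -268.3   -5.2] [-3.141  0.    -3.141]
```

send_rows --series '[{"dx":0,"dy":0,"dz":0.15,"ax":0,"ay":0,"az":0,"hand":0.5},{"dx":0,"dy":0,"dz":0.3,"ax":0,"ay":0,"az":0,"hand":0.5},{"dx":0,"dy":0,"dz":0.38,"ax":0,"ay":0,"az":0,"hand":0.5},{"dx":0,"dy":0,"dz":0.38,"ax":0,"ay":0,"az":0,"hand":0.5}]'

```text
clock: 8.8
eef_pos: [548.4, -268.3, -8.8]
tool_rot: [-3.142, 0.0, -3.141]
force: [-0.8, -0.1, -0.0]
width: 52.3
gripper_force: 62.9
```

Within about 1 mm of the floor, so I release and rise.

send_rows --series '[{"dx":0,"dy":0,"dz":0,"ax":0,"ay":0,"az":0,"hand":0.36},{"dx":0,"dy":0,"dz":0,"ax":0,"ay":0,"az":0,"hand":0.28},{"dx":0,"dy":0,"dz":0,"ax":0,"ay":0,"az":0,"hand":0.2},{"dx":0,"dy":0,"dz":0,"ax":0,"ay":0,"az":0,"hand":0.2},{"dx":0,"dy":0,"dz":-2,"ax":0,"ay":0,"az":0,"hand":0.2},{"dx":0,"dy":0,"dz":-6,"ax":0,"ay":0,"az":0,"hand":0.2},{"dx":0,"dy":0,"dz":-10,"ax":0,"ay":0,"az":0,"hand":0.3},{"dx":0,"dy":0,"dz":-15,"ax":0,"ay":0,"az":0,"hand":0.4},{"dx":0,"dy":0,"dz":-18,"ax":0,"ay":0,"az":0,"hand":0.4}]'

```text
clock: 9.7
eef_pos: [549.7, -268.9, 174.8]
tool_rot: [-3.14, 0.004, -3.142]
force: [0.2, -0.4, -0.4]
width: 51.3
gripper_force: 0.0
```

```bash
python3 - <<'E'
from h import *
to(500,150,170,-3.02)
s=save('side','s5.png')
h=cv2.cvtColor(s['pixels'],cv2.COLOR_RGB2HSV)[140:210,270:370]
m=((h[...,0]<25)&(h[...,1]>70)&(h[...,2]>50)).astype(np.uint8)
n,l,st,c=cv2.connectedComponentsWithStats(m)
for a,b in zip(st[1:],c[1:]):
    if a[4]>30:print(a,b+[270,140], plane(s,b[0]+270,b[1]+140,16))
# tweezers: dark rest mask and light blades in top0
g=load('top0.png'); gr=cv2.cvtColor(g['pixels'],cv2.COLOR_RGB2GRAY)[180:262,140:185]
m=(gr<70).astype(np.uint8); n,l,st,c=cv2.connectedComponentsWithStats(m); i=1+st[1:,4].argmax()
ys,xs=np.nonzero(l==i); r=cv2.minAreaRect(np.c_[xs+140,ys+180].astype(np.float32)); b=cv2.boxPoints(r); print(r)
for p in b: print(p,plane(g,*p,6).round(1))
E
```

```text
clock 9.70 d [ 4.97 41.89  0.38] a [-0.002  0.004 -0.122] w 51.29 f 0.0 pos [ 549.7 -268.9  174.8] [-3.14   0.004 -3.142]
[ 41  23  21  18 325] [320.74769231 171.14461538] [ 551.24152947 -269.77635205   16.        ]
((163.23037719726562, 220.20819091796875), (61.809017181396484, 16.649877548217773), 83.2901611328125)
[151.35155 190.48807] [579.5 274.    6. ]
[167.88737 188.54266] [583.8 228.3   6. ]
[175.1092  249.92831] [417.5 207.4   6. ]
[158.57338 251.87372] [413. 252.   6.]
```

The roll is in the tray at about (551,-270). Now over the tweezers.

send_rows --series '[{"dx":4.4,"dy":51,"dz":0,"ax":0,"ay":0,"az":-0.127,"hand":0.4},{"dx":4.4,"dy":51,"dz":0,"ax":0,"ay":0,"az":-0.127,"hand":0.4},{"dx":4.4,"dy":51,"dz":0,"ax":0,"ay":0,"az":-0.127,"hand":0.4},{"dx":4.4,"dy":51,"dz":0,"ax":0,"ay":0,"az":-0.127,"hand":0.4},{"dx":4.4,"dy":51,"dz":0,"ax":0,"ay":0,"az":-0.127,"hand":0.4},{"dx":4.4,"dy":51,"dz":0,"ax":0,"ay":0,"az":-0.127,"hand":0.4},{"dx":4.4,"dy":51,"dz":0,"ax":0,"ay":0,"az":-0.127,"hand":0.4},{"dx":4.4,"dy":51,"dz":0,"ax":0,"ay":0,"az":-0.127,"hand":0.4},{"dx":4.4,"dy":51,"dz":0,"ax":0,"ay":0,"az":-0.127,"hand":0.4},{"dx":4.4,"dy":51,"dz":0,"ax":0,"ay":0,"az":-0.127,"hand":0.4}]'

```text
clock: 10.75
eef_pos: [504.8, 231.8, 170.9]
tool_rot: [-3.141, 0.0, -3.014]
force: [0.3, 0.1, -0.1]
width: 50.9
gripper_force: 0.0
```

```bash
python3 -c "
from h import *
to(505,241,170,-3.014)"
```

```text
clock 10.75 d [-0.14  0.91  0.09] a [-0.  0. -0.] w 50.94 f 0.0 pos [504.8 231.8 170.9] [-3.141  0.    -3.014]
```

send_rows --series '[{"dx":0,"dy":0,"dz":0,"ax":0,"ay":0,"az":0,"hand":0.4},{"dx":0,"dy":0,"dz":0,"ax":0,"ay":0,"az":0,"hand":0.4}]'

```text
clock: 10.95
eef_pos: [504.5, 231.4, 170.6]
tool_rot: [3.142, -0.001, -3.011]
force: [0.5, -0.5, -0.6]
width: 51.0
gripper_force: 0.0
```

```bash
python3 -c "
from h import *
to(505,241,170,-3.014)
w=save('wrist','w6.png');cv2.imwrite('pics/w6b.png',cv2.resize(w['pixels'],(780,585))[:,:,::-1])"
```

```text
clock 10.95 d [-0.18  0.94  0.06] a [ 0.    -0.001  0.003] w 50.96 f 0.0 pos [504.5 231.4 170.6] [ 3.142e+00 -1.000e-03 -3.011e+00]
```

View pics/w6b.png

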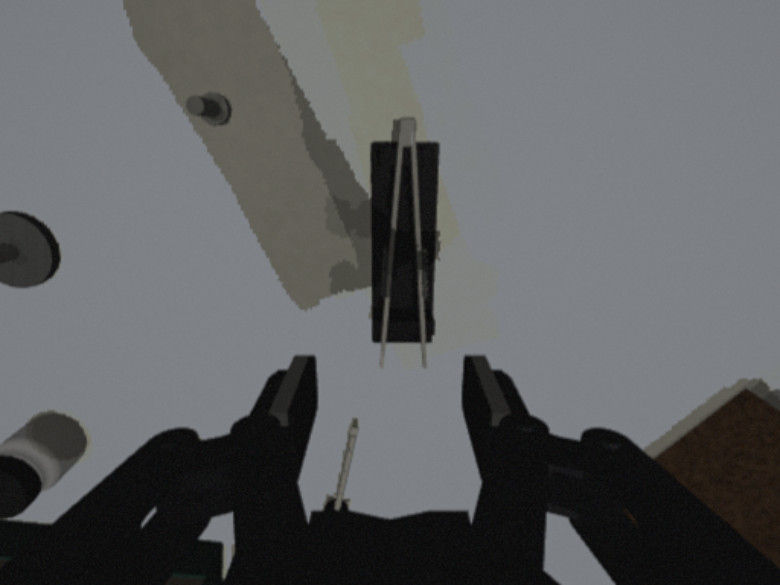

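The tips are at (382,367) and (424,367) in the enlarged view, the heel at (406,120), and the grip plates around rows 235–295.

```bash
python3 -c "
from h import *
w=load('w6.png');k=512/780
P=lambda u,v,z: plane(w,(u+.5)*k-.5,(v+.5)*k-.5,z)
a,b,h=P(382,367,41.5),P(425,367,41.5),P(406.5,118,44)
m=(a+b)/2; d=(m-h)[:2];L=np.hypot(*d); print(a.round(1),b.round(1),h.round(1),L,np.hypot(*(a-b)[:2]),np.arctan2(d[1],d[0]))
d/=L; print('grip',m[:2]-75*d, h[:2]+103*d)
for u,v in [(391,232),(422,250),(386,290),(426,298)]: print(P(u,v,44).round(1))
g=load('top0.png')
for p in [(153,188,41.5),(163,187,41.5),(165,252,44)]: print(plane(g,*p).round(1))
"
```

```text
[587.8 236.1  41.5] [583.6 268.3  41.5] [411.2 229.5  44. ] 176.0375787662098 32.49128505878307 0.12965027987275396
grip [511.34609168 242.5188505 ] [513.29204264 242.77256677]
[484.2 229.3  44. ]
[493.8 252.   44. ]
[525.8 231.2  44. ]
[528.  260.2  44. ]
[579.9 260.3  41.5]
[581.9 233.5  41.5]
[411.8 226.   44. ]
```

```bash
python3 -c "
from h import *
for f,tcp,yaw,px,W in [('w6.png',[504.5,231.4,170.6],-3.011,[(316/1.523,357/1.523),(463/1.523,357/1.523)],51),('w3.png',[539.9,-55.8,7.4],-3.141,[(198,237),(314,237)],61.4),('w2.png',[541.6,-55.9,111.6],-3.142,[(599-384,234),(681-384,234)],42.9)]:
  w=load(f); R=Ro.from_euler('xyz',[np.pi,0,yaw]).as_matrix()
  for s in (1,1.07):
    for bz in (10,20,30,40):
      print(f,s,bz,[np.round(proj(w,np.array(tcp)+R@[bx,y*W*s/2,-bz])) for bx in (-11,11) for y in (-1,1)],np.round(px))
"
```

```text
w6.png 1 10 [array([215., 244.]), array([297., 244.]), array([214., 212.]), array([299., 212.])] [[207. 234.]
 [304. 234.]]
w6.png 1 20 [array([213., 253.]), array([300., 253.]), array([211., 218.]), array([301., 218.])] [[207. 234.]
 [304. 234.]]
w6.png 1 30 [array([210., 262.]), array([302., 262.]), array([208., 226.]), array([304., 226.])] [[207. 234.]
 [304. 234.]]
w6.png 1 40 [array([208., 273.]), array([305., 273.]), array([205., 235.]), array([307., 235.])] [[207. 234.]
 [304. 234.]]
w6.png 1.07 10 [array([212., 244.]), array([300., 244.]), array([211., 212.]), array([302., 212.])] [[207. 234.]
 [304. 234.]]
w6.png 1.07 20 [array([210., 253.]), array([303., 253.]), array([208., 218.]), array([304., 218.])] [[207. 234.]
 [304. 234.]]
w6.png 1.07 30 [array([207., 262.]), array([305., 262.]), array([205., 226.]), array([307., 226.])] [[207. 234.]
 [304. 234.]]
w6.png 1.07 40 [array([204., 273.]), array([308., 273.]), array([202., 235.]), array([311., 235.])] [[207. 234.]
 [304. 234.]]
w3.png 1 10 [array([207., 244.]), array([305., 244.]), array([205., 212.]), array([307., 211.])]
[... 1147 characters left out ...]
), array([295., 265.]), array([215., 229.]), array([296., 229.])] [[215 234]
 [297 234]]
w2.png 1 40 [array([215., 276.]), array([297., 276.]), array([213., 238.]), array([299., 238.])] [[215 234]
 [297 234]]
w2.png 1.07 10 [array([219., 247.]), array([293., 247.]), array([217., 214.]), array([294., 214.])] [[215 234]
 [297 234]]
w2.png 1.07 20 [array([217., 256.]), array([295., 256.]), array([215., 221.]), array([297., 221.])] [[215 234]
 [297 234]]
w2.png 1.07 30 [array([214., 265.]), array([297., 265.]), array([213., 229.]), array([299., 229.])] [[215 234]
 [297 234]]
w2.png 1.07 40 [array([212., 276.]), array([300., 276.]), array([210., 238.]), array([302., 238.])] [[215 234]
 [297 234]]
```

```bash
python3 -c "
from h import *
to(511.5,242.5,60,-3.013);to(511.5,242.5,8,-3.013)"
```

```text
clock 11.00 d [-0.82  1.23 11.06] a [-0.001 -0.001 -0.001] w 51.15 f 0.0 pos [505.  229.4 170.6] [-3.141e+00 -1.000e-03 -3.014e+00]
clock 11.00 d [-0.82  1.24 16.26] a [-0.001 -0.001 -0.001] w 51.15 f 0.0 pos [505.  229.4 170.6] [-3.141e+00 -1.000e-03 -3.014e+00]
```

send_rows --series '[{"dx":-0.8,"dy":1.1,"dz":3,"ax":0,"ay":0,"az":0,"hand":0.45},{"dx":-0.8,"dy":1.1,"dz":7,"ax":0,"ay":0,"az":0,"hand":0.5},{"dx":-0.8,"dy":1.1,"dz":9,"ax":0,"ay":0,"az":0,"hand":0.5},{"dx":-0.8,"dy":1.1,"dz":11,"ax":0,"ay":0,"az":0,"hand":0.5},{"dx":-0.8,"dy":1.1,"dz":11,"ax":0,"ay":0,"az":0,"hand":0.5},{"dx":-0.8,"dy":1.1,"dz":11,"ax":0,"ay":0,"az":0,"hand":0.5}]'

```text
clock: 11.6
eef_pos: [512.4, 240.1, 61.2]
tool_rot: [-3.141, -0.0, -3.017]
force: [0.5, -0.1, -0.3]
width: 42.5
gripper_force: 0.0
```

```bash
python3 -c "
from h import *
to(511.5,242.5,8,-3.013)
w=save('wrist','w7.png');cv2.imwrite('pics/w7b.png',cv2.resize(w['pixels'],(780,585))[:,:,::-1])"
```

```text
clock 11.60 d [0.05 0.25 5.32] a [-0.001 -0.    -0.004] w 42.50 f 0.0 pos [512.4 240.1  61.2] [-3.141 -0.    -3.017]
```

View pics/w7b.png

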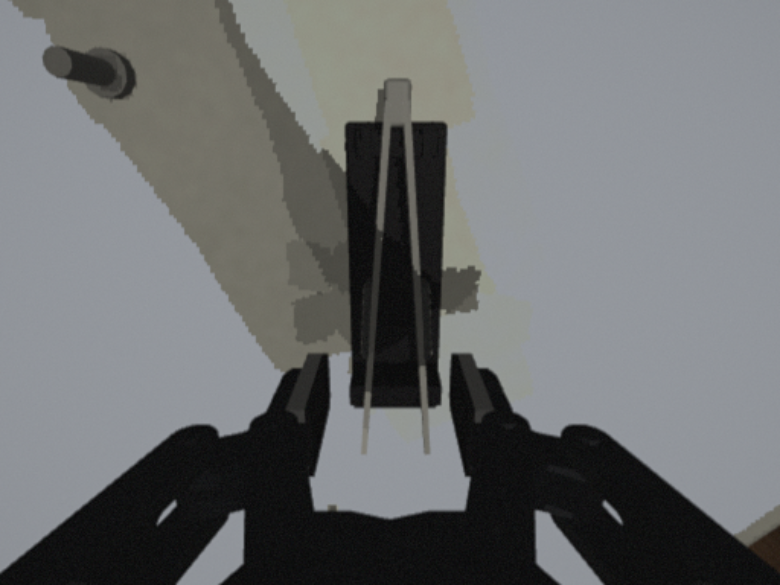

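The finger midpoint is at u=390 and the tweezers' centre line at about u=396.5, so the hand must go about 3 mm to +y. The tips are at (364,453) and (427,453), the heel at (398,80).

```bash
python3 -c "
from h import *
w=load('w7.png');k=512/780
P=lambda u,v,z: plane(w,(u+.5)*k-.5,(v+.5)*k-.5,z)
a,b,h=P(364,453,41.5),P(427.5,453,41.5),P(398,80,44)
m=(a+b)/2; d=(m-h)[:2];L=np.hypot(*d); print(a.round(1),b.round(1),h.round(1),L,np.hypot(*(a-b)[:2]),np.arctan2(d[1],d[0]))
d/=L; g=(m[:2]-75*d+h[:2]+103*d)/2; print('grip',g)
for i in range(3): to(*g,8,-3.013)
print(w['t'],-np.array(w['R']).T@w['t'])
"
```

```text
[587.4 235.8  41.5] [583.3 268.2  41.5] [411.5 230.4  44. ] 175.24457219955414 32.71010344295791 0.12352824617075946
grip [512.29810454 242.91333624]
clock 11.65 d [0.03 0.21 5.38] a [-0.     0.001 -0.003] w 42.86 f 0.0 pos [512.8 240.8  61.8] [-3.142e+00  1.000e-03 -3.016e+00]
clock 11.65 d [0.03 0.21 5.38] a [-0.     0.001 -0.003] w 42.86 f 0.0 pos [512.8 240.8  61.8] [-3.142e+00  1.000e-03 -3.016e+00]
clock 11.65 d [0.03 0.21 5.38] a [-0.     0.001 -0.003] w 42.86 f 0.0 pos [512.8 240.8  61.8] [-3.142e+00  1.000e-03 -3.016e+00]
[-174.33502061 -509.21556147   79.71859456] [434.55743237 230.20934997 232.83413609]
```

send_rows --series '[{"dx":0,"dy":0.25,"dz":1,"ax":0,"ay":0,"az":0,"hand":0.5},{"dx":0,"dy":0.25,"dz":3,"ax":0,"ay":0,"az":0,"hand":0.5},{"dx":0,"dy":0.25,"dz":4.5,"ax":0,"ay":0,"az":0,"hand":0.5},{"dx":0,"dy":0.25,"dz":5.4,"ax":0,"ay":0,"az":0,"hand":0.5},{"dx":0,"dy":0.25,"dz":5.4,"ax":0,"ay":0,"az":0,"hand":0.6},{"dx":0,"dy":0.25,"dz":5.4,"ax":0,"ay":0,"az":0,"hand":0.65},{"dx":0,"dy":0.25,"dz":5.4,"ax":0,"ay":0,"az":0,"hand":0.68},{"dx":0,"dy":0.25,"dz":5.4,"ax":0,"ay":0,"az":0,"hand":0.68}]'

```text
clock: 12.45
eef_pos: [511.9, 244.5, 7.5]
tool_rot: [3.141, 0.001, -3.014]
force: [0.5, 1.0, -1.3]
width: 27.2
gripper_force: 3.2
```

Contact at 27.2 mm with 3.2 N, which matches the spring. I'll ease off, go 5 mm deeper for overlap and re-close.

send_rows --series '[{"dx":0,"dy":-0.1,"dz":0,"ax":0,"ay":0,"az":0,"hand":0.56},{"dx":0,"dy":-0.1,"dz":0,"ax":0,"ay":0,"az":0,"hand":0.56},{"dx":0,"dy":-0.1,"dz":0.25,"ax":0,"ay":0,"az":0,"hand":0.56},{"dx":0,"dy":-0.1,"dz":0.5,"ax":0,"ay":0,"az":0,"hand":0.56},{"dx":0,"dy":-0.1,"dz":0.5,"ax":0,"ay":0,"az":0,"hand":0.56}]'

```text
clock: 12.95
eef_pos: [511.3, 243.2, 1.5]
tool_rot: [-3.141, -0.001, -3.014]
force: [-0.2, 1.1, -0.3]
width: 37.4
gripper_force: 0.0
```

```bash
python3 - <<'E'
from h import *
s=save('side','s8.png'); to(512.3,243,3,-3.013); S=read_state()['force']; print(S)
z=load('s4.png') # rest as at the start
d=cv2.absdiff(s['pixels'],z['pixels']).max(2)[230:345,140:265]; m=(d>25).astype(np.uint8)
n,l,st,c=cv2.connectedComponentsWithStats(m); print([(a.tolist(),b.round().tolist()) for a,b in zip(st[1:],c[1:]) if a[4]>20])
ys,xs=np.nonzero(m); 
for X in range(40,110,5):
    q=ys[xs==X]; print(X+140, q.max()+230 if len(q) else None, end='; ')
print()
for zz in (5,15,25,35,45): print(zz,[np.round(proj(s,[512.3-.13*y+ex,243+y,zz])).tolist() for y in (19,29) for ex in(-11,11)])
E
```

```text
clock 13.00 d [-0.08 -0.04 -0.13] a [-0.    -0.001 -0.001] w 37.82 f 0.0 pos [511.4 243.2   1.7] [-3.141e+00 -1.000e-03 -3.014e+00]
[ 0.12956892 -0.43481515  0.25676725]
[([8, 0, 117, 115, 6687], [68.0, 54.0]), ([114, 0, 11, 11, 54], [121.0, 3.0]), ([45, 65, 5, 10, 26], [47.0, 71.0])]
180 332; 185 331; 190 333; 195 333; 200 335; 205 344; 210 344; 215 344; 220 344; 225 344; 230 344; 235 344; 240 344; 245 344; 
5 [[191.0, 316.0], [181.0, 309.0], [187.0, 320.0], [177.0, 313.0]]
15 [[190.0, 311.0], [180.0, 305.0], [186.0, 316.0], [176.0, 309.0]]
25 [[190.0, 307.0], [180.0, 300.0], [185.0, 312.0], [176.0, 305.0]]
35 [[189.0, 303.0], [179.0, 296.0], [185.0, 307.0], [175.0, 300.0]]
45 [[188.0, 299.0], [178.0, 292.0], [184.0, 303.0], [174.0, 296.0]]
```

send_rows --series '[{"dx":0,"dy":0,"dz":0,"ax":0,"ay":0,"az":0,"hand":0.63},{"dx":0,"dy":0,"dz":0,"ax":0,"ay":0,"az":0,"hand":0.68},{"dx":0,"dy":0,"dz":0,"ax":0,"ay":0,"az":0,"hand":0.72},{"dx":0,"dy":0,"dz":0,"ax":0,"ay":0,"az":0,"hand":0.74},{"dx":0,"dy":0,"dz":0,"ax":0,"ay":0,"az":0,"hand":0.74}]'

```text
clock: 13.5
eef_pos: [512.0, 243.7, 2.5]
tool_rot: [3.141, 0.001, -3.014]
force: [-0.7, 1.1, 5.3]
width: 22.5
gripper_force: 9.3
```

send_rows --series '[{"dx":0,"dy":0,"dz":-0.3,"ax":0,"ay":0,"az":0,"hand":0.74},{"dx":0,"dy":0,"dz":-0.8,"ax":0,"ay":0,"az":0,"hand":0.74},{"dx":0,"dy":0,"dz":-1.6,"ax":0,"ay":0,"az":0,"hand":0.74},{"dx":0,"dy":0,"dz":-2.6,"ax":0,"ay":0,"az":0,"hand":0.74},{"dx":0,"dy":0,"dz":-4,"ax":0,"ay":0,"az":0,"hand":0.74},{"dx":0,"dy":0,"dz":-5.5,"ax":0,"ay":0,"az":0,"hand":0.74},{"dx":0,"dy":0,"dz":-6.5,"ax":0,"ay":0,"az":0,"hand":0.74},{"dx":0,"dy":0,"dz":-7,"ax":0,"ay":0,"az":0,"hand":0.74},{"dx":0,"dy":0,"dz":-7,"ax":0,"ay":0,"az":0,"hand":0.74},{"dx":0,"dy":0,"dz":-7,"ax":0,"ay":0,"az":0,"hand":0.74}]'

```text
clock: 14.5
eef_pos: [511.4, 243.2, 71.8]
tool_rot: [-3.141, -0.0, -3.014]
force: [-0.2, 0.3, -1.4]
width: 22.1
gripper_force: 7.4
```

```bash
python3 - <<'E'
from h import *
to(466,-63,72,-3.014)
w=save('wrist','w9.png'); s=save('side','s9.png')
gr=cv2.cvtColor(w['pixels'],cv2.COLOR_RGB2GRAY)
print(proj(w,[512+75*.992,243+75*.128,32+69+5]))
for v in range(150,330,8): print(v,' '.join('%3d'%x for x in gr[v,220:300:2]))
E
```

```text
clock 14.50 d [ 8.380e+00 -2.979e+01 -1.000e-02] a [-0. -0. -0.] w 22.14 f 7.4 pos [511.4 243.2  71.8] [-3.141 -0.    -3.014]
(np.float64(256.03850697171885), np.float64(358.07417948065313))
150  87  86  89  31  20  16  17  12  12  14  15 100 101 103  83  13  16  27  23  19  27  39 104 102 104  37  24  27  26  26  21  21  27 145 146 144 144 142 143 142
158  87  77  76  32  14  14  20  20  17  17  11  78  76 102  64  10  18  19  14  10  15  29 101 102 104  47  27  20  25  25  22  29  29 142 143 144 143 145 143 142
166  73  72  75  38  14  14  13  21  12  23  13  50  48  51  33  15  17  17  11  16  14  21 100 102 102  50  18  24  21  25  26  23  43 144 143 145 144 144 145 141
174  75  73  75  42  17  11  13  17  18  17  16  50  51  51  26  15  10  16   9  12  15  15 102 101 101  59  19  26  22  21  14  15  41 112 110 118  84  77  74  76
182  73  74  76  56  14  18  13  12   9  13  22  48  49  50  24  14  15  15  18  12  15  11  86 101 101  74  16  12  11  15  15  10  39  73  73  72  72  73  73  75
190  89  87  86  81  16  20  22  20  13  14  22  50  50  51  15  18  15  12  12  13  10  
[... 2162 characters left out ...]
 142  34  17  11  14  15  18  19  16  14  19
302  17  12  13  17  18  53 147 148 147 121  59  59  93 146 147 147 147 146 147 147 146 146 148 140  57  58  87 149 148 148  99  13  20  14  15  10  13  11  14   9
310  14  11  50 127 125 138 148 147 148 120  57  59 108 148 146 147 147 146 146 148 147 148 146 141 108 106 118 148 145 147 144 124 125  76  11  16  13  11  22  12
318  14  16 121 147 145 148 146 146 148 126 107 105 125 148 147 146 147 146 147 147 148 147 148 141 107 107 114 147 147 146 146 147 147 144  36  17  11  17  17  18
326  14  17 100 147 147 145 147 146 147 118 108 104 145 147 146 148 146 147 146 146 147 147 147 139 106 106 111 146 146 147 145 147 146 141  27  14  19  19  14  16
```

```bash
cat >> h.py <<'E'
def edges(w,rows,lo=225,hi=290):
    gr=cv2.cvtColor(w['pixels'],cv2.COLOR_RGB2GRAY).astype(float)
    for v in rows:
        r=gr[v,lo:hi]; bg=np.median(r); e=[]
        b=r<bg-20
        for i in np.nonzero(np.diff(b.astype(int)))[0]:
            t=bg-20; e.append(round(lo+i+(t-r[i])/(r[i+1]-r[i]),1))
        print(v,round(bg),e)
E
python3 - <<'E'
from h import *
w=load('w9.png'); edges(w,range(318,384,5))
E
```

```text
318 146 [np.float64(238.0), np.float64(244.0), np.float64(266.5), np.float64(272.5), np.float64(286.5)]
323 146 [np.float64(238.0), np.float64(244.0), np.float64(266.3), np.float64(272.5), np.float64(286.2)]
328 146 [np.float64(237.7), np.float64(243.5), np.float64(266.7), np.float64(272.8), np.float64(286.2)]
333 146 [np.float64(237.7), np.float64(243.4), np.float64(266.7), np.float64(272.8), np.float64(286.2)]
338 24 []
343 15 []
348 15 []
353 15 []
358 15 []
363 14 []
368 15 []
373 15 []
378 15 []
383 15 []
```

```bash
python3 - <<'E'
from h import *
w=load('w9.png')
for v,e in [(290,None),(318,(238,244,266.5,272.5)),(333,(237.7,243.4,266.7,272.8))]:
    if e:
        for z in (101.5,111,113.5):
            p=[plane(w,u,v,z)[:2] for u in e]; print(v,z,np.round(p,1).tolist(),[np.hypot(*(p[i]-p[i+1])).round(1) for i in range(3)])
s=load('s9.png'); t=get_image('top'); np.save('pics/t9.png.npy',t,allow_pickle=True)
# predicted tip places in side/top
tip=np.array([512+75*.992,243+75*.128,106])
for g in (s,t): print(proj(g,tip), proj(g,tip+[-.77,6,0]),proj(g,tip+[.77,-6,0]),proj(g,tip-[30*.992,30*.128,0]))
u,v=map(int,proj(s,tip))
cv2.imwrite('pics/c9.png',np.hstack([cv2.resize(s['pixels'][v-50:v+50,u-50:u+50],(390,390),interpolation=cv2.INTER_CUBIC),cv2.resize(t['pixels'][135:235,100:200],(390,390),interpolation=cv2.INTER_CUBIC)])[:,:,::-1])
print(u,v)
E
```

```text
318 101.5 [[561.9, 238.6], [561.5, 242.2], [559.8, 255.5], [559.3, 259.1]] [np.float64(3.6), np.float64(13.5), np.float64(3.6)]
318 111 [[553.3, 238.2], [552.9, 241.5], [551.3, 254.0], [550.9, 257.3]] [np.float64(3.3), np.float64(12.6), np.float64(3.3)]
318 113.5 [[551.1, 238.1], [550.7, 241.4], [549.1, 253.6], [548.7, 256.9]] [np.float64(3.3), np.float64(12.3), np.float64(3.3)]
333 101.5 [[573.1, 239.6], [572.7, 243.1], [570.9, 257.2], [570.4, 260.9]] [np.float64(3.5), np.float64(14.2), np.float64(3.7)]
333 111 [[563.8, 239.2], [563.4, 242.4], [561.7, 255.6], [561.3, 259.0]] [np.float64(3.2), np.float64(13.3), np.float64(3.5)]
333 113.5 [[561.3, 239.1], [560.9, 242.2], [559.3, 255.1], [558.9, 258.5]] [np.float64(3.2), np.float64(13.0), np.float64(3.4)]
(np.float64(150.06545690751165), np.float64(241.23478277017023)) (np.float64(147.31757853384534), np.float64(243.41863853049867)) (np.float64(152.77098854487326), np.float64(239.08479693034343)) (np.float64(164.68615632938798), np.float64(247.8257984304871))
(np.float64(149.52234688125293), np.float64(180.91459134825416)) (np.float64(147.14438219599586), np.float64(181.28001609800276)) (np.float64(151.9026052227997), np.float64(180.54907195829728)) (np.float64(150.81109355554102), np.float64(192.704109645753))
150 241
```

View pics/c9.png

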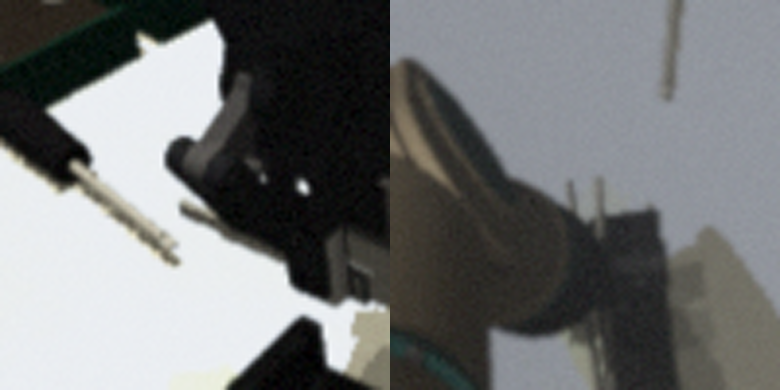

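The side crop shows the tips at about (185,208), i.e. side pixel (147,244). The top crop shows them at (180,182) and (209,182), i.e. top pixels (146.2,181.7) and (153.6,181.7). The gap is about 15 mm at width 22.1, which matches the formula, so 20.5 mm is hand 0.76. Moving to the post.

send_rows --series '[{"dx":0.3,"dy":-1,"dz":0,"ax":0,"ay":0,"az":0,"hand":0.75},{"dx":0.9,"dy":-3.2,"dz":0,"ax":0,"ay":0,"az":0,"hand":0.755},{"dx":1.8,"dy":-6.5,"dz":0,"ax":0,"ay":0,"az":0,"hand":0.76},{"dx":2.8,"dy":-10,"dz":0,"ax":0,"ay":0,"az":0,"hand":0.76},{"dx":3.8,"dy":-13.5,"dz":0,"ax":0,"ay":0,"az":0,"hand":0.76},{"dx":4.8,"dy":-17,"dz":0,"ax":0,"ay":0,"az":0,"hand":0.76},{"dx":5.8,"dy":-20.5,"dz":0,"ax":0,"ay":0,"az":0,"hand":0.76},{"dx":6.8,"dy":-24,"dz":0,"ax":0,"ay":0,"az":0,"hand":0.76},{"dx":7.6,"dy":-27,"dz":0,"ax":0,"ay":0,"az":0,"hand":0.76},{"dx":8.1,"dy":-29,"dz":0,"ax":0,"ay":0,"az":0,"hand":0.76}]'

```text
clock: 15.65
eef_pos: [466.5, -58.2, 71.8]
tool_rot: [-3.141, -0.002, -3.018]
force: [-0.3, -0.5, -0.2]
width: 20.8
gripper_force: 9.2
```

send_rows --series '[{"dx":0.3,"dy":-0.8,"dz":0,"ax":0,"ay":0,"az":0,"hand":0.76},{"dx":0.3,"dy":-0.9,"dz":0,"ax":0,"ay":0,"az":0,"hand":0.76},{"dx":0.3,"dy":-0.9,"dz":0,"ax":0,"ay":0,"az":0,"hand":0.76},{"dx":0.3,"dy":-0.9,"dz":0,"ax":0,"ay":0,"az":0,"hand":0.76}]'

```text
clock: 16.05
eef_pos: [466.5, -62.4, 72.0]
tool_rot: [3.141, 0.0, -3.012]
force: [-0.4, -0.2, -0.6]
width: 20.9
gripper_force: 9.2
```

```bash
python3 - <<'E'
from h import *
to(466.5,-64,45,-3.014)
s=save('side','s10.png'); t=save('top','t10.png')
tcp=read_state()['eef_pos']; d=np.array([.992,.128,0]); n=np.array([-.128,.992,0])
tip=tcp+74*d+[0,0,35]
for nm,g in (('side',s),('top',t)):
    print(nm,'tip',np.round(proj(g,tip),1),'L',np.round(proj(g,tip+8*n),1),'R',np.round(proj(g,tip-8*n),1),'post',np.round(proj(g,[540.5,-55,62]),1))
u,v=map(int,proj(t,tip)); gr=cv2.cvtColor(t['pixels'],cv2.COLOR_RGB2GRAY)
print('top origin',u-12,v-10)
for r in gr[v-10:v+16,u-12:u+13]: print(' '.join('%3d'%x for x in r))
E
```

```text
clock 16.05 d [ 0.02 -0.16  2.69] a [0.001 0.    0.002] w 20.92 f 9.2 pos [466.5 -62.4  72. ] [ 3.141  0.    -3.012]
side tip [281.8 174.3] L [280.1 175.9] R [283.5 172.6] post [280.8 192. ]
top tip [273.4 196.6] L [270.1 197. ] R [276.6 196.1] post [273.4 198.9]
top origin 261 186
 85  82  79  76  64  61  78  86  85  98 117 109 101  96  95  92  83  86  85  86  85  84  81  86  85
 84  83  85  80  65  62  80  86  83  84  83  81  82  84  84  84  83  85  84  88  86  88  90  91  93
 84  85  85  79  67  59  75  82  84  83  72  75  81  89  90  94  94  91  94  92  92  92  94  93  97
 79  84  82  79  76  64  66  81  87  81  75  74  84  95  93  96  94  97  94  99  99 100  98  99 101
 77  82  86  82  78  64  66  81  84  82  79  75  84  96  95 100 100 100 102 101 102 102 103 104 101
 74  83  86  85  81  65  59  76  81  86  82  74  86  99 102 104 107 101 101 103  98 101 101  98  96
 75  78  84  87  79  72  60  75  80  84  83  77  85 103 109 102 104 103  97  95  95  90  84  83  82
 74  81  82  84  82  75  61  66  75  80  83  79  85  96 104  97  96  90  86  88  86  82  79  80  75
 75  78  83  85  
[... 1082 characters left out ...]

 76  84  80  96 112 115 115 106  82  80 106 116 117 107  84  72  70  72  71  73  71  73  73  75  74
 78  88  81  93 111 113 116 109  86  78 106 117 117 101  84  71  71  72  70  69  72  75  70  73  71
 75  84  79  91 111 118 117 113  84  75 103 112 110  92  77  73  68  72  73  73  74  72  73  73  73
 77  74  79  82 109 118 119 110  91  76 103 111  94  78  69  67  72  73  71  71  72  74  72  71  73
 79  70  78  78 107 117 117 118  97  74  89  90  83  74  72  73  69  72  68  68  70  71  71  74  74
 83  73  79  80 105 123 122 119 112  78  73  76  71  69  69  68  72  73  71  72  72  70  70  74  73
 87  77  91  81 106 121 122 125 112  80  64  67  69  66  63  66  69  70  69  70  75  72  73  68  67
```

```bash
python3 - <<'E'
from h import *
s=load('s10.png'); gr=cv2.cvtColor(s['pixels'],cv2.COLOR_RGB2GRAY)
print('   ',' '.join('%3d'%x for x in range(266,304)))
for v in range(162,206): print(v,' '.join('%3d'%x for x in gr[v,266:304]))
E
```

```text
266 267 268 269 270 271 272 273 274 275 276 277 278 279 280 281 282 283 284 285 286 287 288 289 290 291 292 293 294 295 296 297 298 299 300 301 302 303
162  81  79  80  92 126 179 218 224 228 227 226 227 229 226 226 228 227 229 227 226 227 228 227 227 225 227 227 227 227 227 226 222 218 216 179 120  79  24
163  81  87 113 152 190 221 227 227 228 227 226 227 227 227 227 228 228 224 229 228 228 228 227 227 227 226 226 227 226 224 224 205 185 170 104  77  65  33
164 109 144 180 217 224 227 226 228 227 228 228 226 226 229 228 228 229 227 227 227 227 225 226 227 227 224 227 226 227 227 219 192 142  92  79  97 111  76
165 178 217 225 227 228 229 227 228 228 228 227 226 227 227 227 227 228 227 228 228 225 227 229 227 227 226 226 228 226 219 182 116  88  86 115 165 179 106
166 217 228 227 226 227 229 227 227 226 226 227 227 225 226 227 226 226 228 226 226 227 227 228 227 227 226 226 220 203 175  97  84 103 145 187 211 200 139
167 226 226 229 226 228 227 228 228 228 227 228 227 227 227 227 227 228 228 228 227 227 226 227 226 224 220 218 182 121  93  86 112 169 208 220 221 217 172
168 227 228 
[... 5215 characters left out ...]
 226 226 226 227 226 227 228 226 228 226 228 227 227 227 227 229 228 227 229
202 226 226 228 228 228 227 228 226 228 225 223 191  84  63  58  61 108 185 222 226 228 227 228 227 228 227 227 226 228 228 227 227 227 227 228 227 227 227
203 228 228 226 227 228 226 224 216 213 209 205 169  79  58  55  64 113 183 213 220 226 228 229 228 227 227 226 226 227 227 228 228 227 227 228 227 228 229
204 227 228 226 224 217 209 189 155 141 119 102  86  60  58  55  58  79 123 160 189 211 220 228 227 227 226 226 228 228 229 227 225 228 227 227 227 227 226
205 228 227 222 203 171 135  99  86  80  81  75  62  60  60  57  57  59  75  88 108 148 188 209 221 226 228 226 229 227 227 225 227 228 227 228 227 226 229
```

```bash
python3 - <<'E'
from h import *
s=load('s10.png')
for z in (105,108,111): print('tip',z,plane(s,281.2,174.0,z).round(1))
print('left low outer', plane(s,279.7,177.3,104.5).round(1))
print('post',plane(s,280.6,191.3,62).round(1), 'shaft mid z40', plane(s,280.3,202,47).round(1))
E
```

```text
tip 105 [543.3 -56.2 105. ]
tip 108 [540.5 -51.7 108. ]
tip 111 [537.8 -47.1 111. ]
left low outer [538.6 -43.5 104.5]
post [542.3 -57.   62. ] shaft mid z40 [531.6 -41.1  47. ]
```

send_rows --series '[{"dx":-0.1,"dy":-0.28,"dz":0,"ax":0,"ay":0,"az":0,"hand":0.76},{"dx":-0.1,"dy":-0.28,"dz":0.4,"ax":0,"ay":0,"az":0,"hand":0.76},{"dx":-0.1,"dy":-0.28,"dz":1,"ax":0,"ay":0,"az":0,"hand":0.762},{"dx":-0.1,"dy":-0.28,"dz":1.7,"ax":0,"ay":0,"az":0,"hand":0.762},{"dx":-0.1,"dy":-0.28,"dz":2.3,"ax":0,"ay":0,"az":0,"hand":0.762},{"dx":-0.1,"dy":-0.28,"dz":2.8,"ax":0,"ay":0,"az":0,"hand":0.762},{"dx":-0.1,"dy":-0.28,"dz":3.1,"ax":0,"ay":0,"az":0,"hand":0.762},{"dx":-0.1,"dy":-0.28,"dz":3.2,"ax":0,"ay":0,"az":0,"hand":0.762},{"dx":-0.1,"dy":-0.28,"dz":3.2,"ax":0,"ay":0,"az":0,"hand":0.762},{"dx":-0.1,"dy":-0.28,"dz":3.2,"ax":0,"ay":0,"az":0,"hand":0.762}]'

```text
clock: 17.15
eef_pos: [467.8, -66.6, 40.1]
tool_rot: [-3.142, 0.0, -3.014]
force: [0.3, 0.1, -1.5]
width: 20.5
gripper_force: 9.5
```

```bash
python3 - <<'E'
from h import *
to(467.5,-65,40,-3.014)
s=save('side','s11.png'); gr=cv2.cvtColor(s['pixels'],cv2.COLOR_RGB2GRAY)
print('   ',' '.join('%3d'%x for x in range(272,300)))
for v in range(180,207): print(v,' '.join('%3d'%x for x in gr[v,272:300]))
w=save('wrist','w11.png'); edges(w,range(300,340,6))
E
```

```text
clock 17.15 d [0.01 0.16 0.01] a [-0.  0. -0.] w 20.47 f 9.5 pos [467.8 -66.6  40.1] [-3.142  0.    -3.014]
    272 273 274 275 276 277 278 279 280 281 282 283 284 285 286 287 288 289 290 291 292 293 294 295 296 297 298 299
180 229 230 227 229 229 228 227 227 228 229 227 227 228 225 212 184 148 129  99  84  80  70  74  82  85  90  98 113
181 230 229 229 229 229 228 229 229 228 228 228 228 228 227 228 226 221 212 180 141 131 105  87  84  74  74  74  81
182 229 229 229 229 229 229 227 227 228 228 224 218 216 221 225 227 227 227 227 224 210 180 140 120  91  75  70  74
183 227 230 227 229 229 227 227 228 229 228 207 155 149 179 206 214 220 224 228 227 224 223 211 185 150 128 103  81
184 230 228 229 229 228 228 226 228 227 226 194 108  85 103 127 150 176 202 211 208 200 207 217 220 218 209 179 140
185 228 227 230 228 228 229 227 226 221 220 194 115  77  69  70  76  96 116 134 133 116 146 169 186 206 214 217 219
186 228 228 228 229 228 230 227 209 175 188 186 155 120 102  89  69  72  71  73  69  64  70  84 111 138 160 179 198
187 228 229 229 228 227 229 225 196 102  95 113 133 156 159 139 
[... 2354 characters left out ...]
at64(229.4), np.float64(231.1), np.float64(279.6), np.float64(281.5), np.float64(283.9), np.float64(287.8), np.float64(288.2)]
312 54 [np.float64(225.6), np.float64(249.8), np.float64(250.2), np.float64(284.9)]
318 77 [np.float64(225.4), np.float64(243.2), np.float64(244.8), np.float64(247.8), np.float64(267.7), np.float64(268.3), np.float64(269.1), np.float64(285.4)]
324 100 [np.float64(226.0), np.float64(248.1), np.float64(264.8), np.float64(265.4), np.float64(266.3), np.float64(284.7)]
330 101 [np.float64(226.1), np.float64(247.8), np.float64(265.4), np.float64(284.7)]
336 87 [np.float64(233.6), np.float64(247.8), np.float64(249.9), np.float64(262.2), np.float64(265.0), np.float64(276.7)]
```

```bash
python3 - <<'E'
from h import *
s=load('s11.png')
for z in (70,73,76,79): print('tip',z,plane(s,281.1,186.1,z).round(1))
print('post',plane(s,280.6,191.3,62).round(1))
gr=cv2.cvtColor(load('w11.png')['pixels'],cv2.COLOR_RGB2GRAY)
for v in (318,324,330,334): print(gr[v,236:280])
w=load('w11.png')
for v in (324,330):
  p=[plane(w,u,v,82)[:2] for u in (247.9,265.2)]; print(np.round(p,1),np.hypot(*(p[0]-p[1])))
t=get_image('top')['pixels']; print(t[190:210:3,264:284:3].mean(2).round())
E
```

```text
tip 70 [546.5 -64.5  70. ]
tip 73 [543.9 -60.3  73. ]
tip 76 [541.4 -56.1  76. ]
tip 79 [538.9 -51.9  79. ]
post [542.3 -57.   62. ]
[137 137 137 136 127 100  91  58  54  58  65  73  53  39  29  38  37  36
  38  37  39  34  37  36  37  37  37  40  51  50  55  55  58  55  77 126
 138 136 138 139 137 137 138 137]
[136 137 138 136 124 101  99 101 100  97  99 130  87  40  35  37  36  36
  38  36  38  36  37  38  39  36  38  35  50  86  71  98  98 100 105 129
 137 137 136 138 137 136 137 138]
[137 137 136 134 115 100 100 100 101 101 116 129  69  37  39  38  34  36
  38  34  36  36  40  40  39  38  39  34  42  68  99 101  99 101 104 128
 137 135 137 135 136 136 137 136]
[138 137 138 134 117 101  99 102  95  90 117 131  67  35  33  37  37  47
  52  56  59  65  65  53  43  38  36  34  41  71 101 100  98 100 107 129
 138 137 138 138 138 138 136 136]
[[510.7 -65.8]
 [509.5 -56.3]] 9.541106516635075
[[514.8 -65.3]
 [513.6 -55.8]] 9.617227382545975
[[ 79.  63.  75.  80.  84.  84.  85.]
 [ 74.  70.  72.  78.  95.  86.  81.]
 [ 68.  82.  63.  83.  81.  86.  73.]
 [ 74.  95.  66.  97.  85.  67.  70.]
 [ 76. 103.  77. 106.  80.  68.  64.]
 [ 82. 108.  99. 108.  74.  65.  69.]
 [ 76. 106. 111.  85.  63.  64.  65.]]
```

Tips at about (541.4,-56.1), against the post at (542.3,-57) in the same camera. They are about 10 mm above the top and the gap is about 12 mm. I'll settle for a moment, then hand in.

send_rows --series '[{"dx":0,"dy":0,"dz":0,"ax":0,"ay":0,"az":0,"hand":0.761},{"dx":0,"dy":0,"dz":0,"ax":0,"ay":0,"az":0,"hand":0.761},{"dx":0,"dy":0,"dz":0,"ax":0,"ay":0,"az":0,"hand":0.761},{"dx":0,"dy":0,"dz":0,"ax":0,"ay":0,"az":0,"hand":0.761},{"dx":0,"dy":0,"dz":0,"ax":0,"ay":0,"az":0,"hand":0.761}]'

```text
clock: 17.8
eef_pos: [467.6, -66.6, 40.0]
tool_rot: [3.142, -0.0, -3.014]
force: [-0.4, -0.3, -1.8]
width: 20.9
gripper_force: 9.5
```

```bash
python3 -c "
from h import *
to(467.5,-66,40,-3.014); print(read_state()['qd'].round(3)); print(finish_job())"
```

```text
clock 17.80 d [ 0.    0.06 -0.  ] a [ 0. -0. -0.] w 20.86 f 9.5 pos [467.6 -66.6  40. ] [ 3.142 -0.    -3.014]
[-0.001 -0.001 -0.001 -0.001  0.     0.001 -0.001]
the job is handed in; nothing more can be done
None
```

I handed the job in at 17.8 s but got no verdict back: by my measurements the roll lies released in the tray, and the tweezers are held steady about 10 mm above the post top at a tip gap of about 12 mm.

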